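# Sort loose electronic parts into sample-marked trays

### The job

Sort the five loose parts on the bench (one clip-on ferrite core, two AA cells, two coaxial adapters) into the three shallow trays, each into the tray whose back ledge carries a sample of its kind. Rest them on the tray floor next to each other, nothing on top of anything: ferrite core and adapters lying flat, cells standing upright. Leave the heatsink where it lies.

Things in the scene. Friction and masses are not known exactly. Their poses are not given: they have to be found in the camera images.
- tray_ferrite: shallow grey tray, fixed; a sample clip-on ferrite core fixed on the ledge along its back shows what kind belongs in it. Open bay 118 mm (x) by 158 mm (y) outside, 110 by 150 inside, floor 4 mm thick, rim 14 mm high; behind it (+x) a solid ledge 42 mm deep, 18 mm high. Origin: on the bench under the bay's centre; x towards the ledge, y along the bay's long side, z up.
- tray_cells: shallow grey tray, fixed; a sample standing AA cell fixed on the ledge along its back shows what kind belongs in it. Open bay 118 mm (x) by 158 mm (y) outside, 110 by 150 inside, floor 4 mm thick, rim 14 mm high; behind it (+x) a solid ledge 42 mm deep, 18 mm high. Origin: on the bench under the bay's centre; x towards the ledge, y along the bay's long side, z up.
- tray_coax: shallow grey tray, fixed; a sample coaxial adapter fixed on the ledge along its back shows what kind belongs in it. Open bay 118 mm (x) by 158 mm (y) outside, 110 by 150 inside, floor 4 mm thick, rim 14 mm high; behind it (+x) a solid ledge 42 mm deep, 18 mm high. Origin: on the bench under the bay's centre; x towards the ledge, y along the bay's long side, z up.
- ferrite_core: loose clip-on ferrite core, a dark grey block 24 mm (x) by 37 mm (y), 23 mm high. Origin: centre of its underside; z up.
- cell_black: loose AA cell with a black sleeve, standing on its flat end, 14 mm diameter, 50 mm high. Origin: centre of its underside; z up along its axis.
- cell_green: loose AA cell with a green sleeve, standing on its flat end, 14 mm diameter, 50 mm high. Origin: centre of its underside; z up along its axis.
- coax_barrel: loose coaxial adapter, a pale metal barrel lying on its side, 42 mm long and 15 mm thick. Origin: centre of its underside, 7.5 mm below its axis; its length is along y, x is across it. It is round and may roll a little when let go.
- coax_barrel_mid (a point): the centre of the loose barrel-shaped coaxial adapter, on its axis, 7.5 mm above what it lies on; same axes as coax_barrel.
- coax_boxed: loose coaxial adapter with a black square body and a pale metal connector at its end, lying on its side, 44 mm long and 15 mm thick. Origin: centre of its underside, 7.5 mm below its axis; its length is along y, x is across it.
- heatsink: finned dark heatsink lying fins up among the parts, 45 mm (x) by 62 mm (y), 27 mm high; not to be moved. Origin: centre of its underside.
Mind the look-alikes: they are no part of the job. What is shaped like the ferrite_core but blue or brown is not meant.

How it is judged:
At the end, for the whole second after the job is handed in: All in the trays with their samples: core flat and cells upright within 0.12 rad, adapters lying; each centre within 50 mm (x) and 70 mm (y) of its bay's centre, on the tray's floor, released and at rest (x of ferrite_core in the frame of tray_ferrite between -0.05 and 0.05 m and z of ferrite_core in the frame of tray_ferrite between -0.002 and 0.01 m and y of coax_boxed in the frame of tray_coax between -0.07 and 0.07 m and linear speed of each of coax_boxed, cell_green, ferrite_core, cell_black, coax_barrel below 0.02 m/s and z of cell_black in the frame of tray_cells between -0.002 and 0.01 m and x of cell_green in the frame of tray_cells between -0.05 and 0.05 m and angle between each of cell_green, ferrite_core, cell_black's own z axis and vertical below 0.12 rad and y of coax_barrel_mid in the frame of tray_coax between -0.07 and 0.07 m and x of cell_black in the frame of tray_cells between -0.05 and 0.05 m and y of cell_green in the frame of tray_cells between -0.07 and 0.07 m and z of coax_barrel_mid in the frame of tray_coax between 0.0045 and 0.0185 m and y of ferrite_core in the frame of tray_ferrite between -0.07 and 0.07 m and z of coax_boxed in the frame of tray_coax between -0.002 and 0.014 m and x of coax_barrel_mid in the frame of tray_coax between -0.05 and 0.05 m and x of coax_boxed in the frame of tray_coax between -0.05 and 0.05 m and y of cell_black in the frame of tray_cells between -0.07 and 0.07 m and z of cell_green in the frame of tray_cells between -0.002 and 0.01 m and angle between each of coax_barrel, coax_boxed's own y axis and vertical above 1.45 rad); the robot touches nothing.
It fails at once if the heatsink is moved more than 25 mm (distance of heatsink from where it was at the start of the episode above 0.025 m).
It also fails if it takes over 120 s, if anything falls off the work surface, if the arm or the gripper's body presses on something with over 40 N, if the wrist force passes 120 N, or if a joint passes its speed limit or range.

### The arm

A 6-joint arm with a two-finger parallel gripper is mounted at the origin on a cart in front of the work surface, level with it; the furniture and walls round the work are solid. World frame = base frame: x ahead of the robot, y to its left, z up, the work surface at z = 0. Lengths are in m, angles in rad, forces in N, time in s.
With the tool pointing down it reaches from about 0.375 to 0.825 m from the base axis. Payload 5.5 kg.
Tool frame: the origin (TCP) lies at the very end of the fingers, on their centre line; the grasp point (between the pads) lies 19 mm behind it (ctrl.grip_depth is the distance from the TCP to the grasp point, in m); z points along the fingers, y is the line along which they close (so a half turn about z gives the same grasp; the last joint's range is limited). The gripper opens to 85 mm and grips with 20 to 120 N. Pads are 22 mm wide; open, the fingers measure 114 mm over their backs; the gripper's body (76 mm by 85 mm) begins 54 mm behind the grasp point. The pads swing forward as they close: fully open they stand 13 mm farther back than shut.
Start: joints at [1.155, 0.314, -0.047, 1.21, 0, 1.571], TCP at [0.242, 0.549, 0.231] pointing down, gripper open.
Joint ranges: [-2.67, 2.67], [-0.69, 1.73], [-1.03, 1.25], [-2.08, 2.16], [-1.42, 1.45], [-3.14, 3.14]. Speed limits (rad/s): [2.39, 2.39, 3.01, 3.14, 3.14, 3.14].

### API

Orientations are given as a unit quaternion [w, x, y, z].
In Python, from bench import ctrl, imaging gives the robot as it stands. The module is installed in compiled form; this text tells all that it offers.
- The arm moves only by the tool move_arm, never from a script. Its argument "rows" is a list of rows, each a list of 6 numbers: the shift along the tool's x, y, z in cm, then the turn, a rotation vector about the tool's x, y, z in degrees. In form: [[dx, dy, dz, ax, ay, az], ...]. A call has 1 to 20 rows; each row shifts and turns the commanded pose from where the row before left it, along the tool's axes as they then stand; what a row does not reach is not made up. A row lasts 1/12 s, in which the tool goes at most 41.7 mm and 7.16 degrees, less where a joint would pass 70% of its speed; a pose out of reach is approached as far as the arm can. A call with a gripper value outside its range is refused whole. "grip" is the closure, from -1 (fully open) to 1 (shut), set as the call begins (left out, the last holds). The fingers move at their own pace and stop on an object; "newtons" is the grip in N (left out, the last holds). Time passes only in rows, so rows that do not move let the fingers close. It gives the time, the measured TCP pose, the force, the opening and the grip force at its end, in the units of the state.
- ctrl.state(): the state, without advancing time (a new reading comes with each control period).
- imaging.get_image(name): name is "scene" or "top" or "wrist"; returns the picture (480x640x3 uint8, red, green, blue); there is no depth.
- imaging.get_calibration(name): a dict with "intrinsics" (3x3 intrinsics, pixels), "extrinsics" (4x4, takes a point from world to camera coordinates). Camera axes: x right, y up, looking along -z (the intrinsics and any distortion apply to the point x, -y, -z); pixel columns grow to the right and rows downward; lengths in m; the calibration is good to about 2 mm. A picture is of the moment at which its call begins: read the wrist's pose just before it. get_calibration takes no time and is no camera call; for the wrist camera it gives the pose at the moment of the call.
- ctrl.job_done(): hands the job in; it is judged then, once.
The state is a dict: "t": time; "joint_pos": joint angles; "joint_velocities": joint speeds; "joint_efforts": joint torques, N m; "position": TCP position; "ee_rot": TCP orientation; "ft_force": force on the tool from outside, world axes, zero at the start; "ft_torque": the same for the moment, N m; "grip_width": opening from 0.0 (shut) to 1.0 (fully open); "gripper_force": force on a finger pad.
Only numpy, scipy, OpenCV 4.12 (cv2) and the standard library are available. Lean on these libraries where they do the work, as an engineer would, in place of code of your own. Each camera call takes 0.05 s, during which the arm holds its last target. There are 200 camera calls.

## Working session

There is one attempt and no reset: what is moved stays moved. The work goes in short steps, Python scripts to look and compute and a tool call to move; the robot and the scene stay as the last step left them, time stands still between calls to the robot, and variables do not carry over. Pictures are saved under pics/ and viewed, at most 14 in all, crops included, and the job is handed in when it is done.

Besides the shell and the picture viewer there is one more tool, called in YAML: its name, and indented under it one key for each argument. move_arm: Moves the arm, as the interface text tells. Its arguments: {"type":"object","properties":{"rows":{"type":"array"},"grip":{"type":"number"},"newtons":{"type":"number"}},"required":["rows"]}

```bash
mkdir -p pics; python3 - <<'E'
from bench import ctrl, imaging
import cv2
for n in("scene","top"):
    cv2.imwrite(f"pics/{n}0.png",imaging.get_image(n)[:,:,::-1]); c=imaging.get_calibration(n); print(n,c)
print(ctrl.state())
E
```

```text
scene {'intrinsics': array([[457.8929419 ,   0.        , 322.65626685],
       [  0.        , 457.8929419 , 239.93040777],
       [  0.        ,   0.        ,   1.        ]]), 'extrinsics': array([[ 0.67711792, -0.73546873,  0.02443499, -0.28952579],
       [ 0.31823408,  0.32260267,  0.89143401, -0.1981025 ],
       [-0.66350463, -0.5958299 ,  0.45249126, -0.63333718],
       [ 0.        ,  0.        ,  0.        ,  1.        ]])}
top {'intrinsics': array([[538.38154829,   0.        , 326.20006204],
       [  0.        , 538.38154829, 227.19253144],
       [  0.        ,   0.        ,   1.        ]]), 'extrinsics': array([[-6.12768456e-04, -9.99998502e-01, -1.61850453e-03,
         6.71553973e-02],
       [ 9.93492731e-01, -7.93118170e-04,  1.13892777e-01,
        -4.69990997e-01],
       [-1.13893890e-01, -1.53818258e-03,  9.93491729e-01,
        -1.23460166e+00],
       [ 0.00000000e+00,  0.00000000e+00,  0.00000000e+00,
         1.00000000e+00]])}
{'t': 0.1, 'joint_pos': array([ 1.15499499e+00,  3.14139398e-01, -4.79667207e-02,  1.21023575e+00,
       -1.17014010e-05,  1.57080669e+00]), 'joint_velocities': array([ 0.00236193, -0.00110807,  0.00107353,  0.00039485,  0.0015168 ,
        0.00041821]), 'joint_efforts': array([-9.97016605e-05, -5.40767348e+01,  3.40540624e+01,  1.11129123e-02,
       -5.92901029e-05,  1.04391725e-05]), 'position': array([0.24214338, 0.54838947, 0.23053577]), 'ee_rot': array([-1.53775758e-04,  2.06411234e-01,  9.78465025e-01, -7.57337193e-04]), 'ft_force': array([ 0.1304465 , -0.17691396, -0.10136655]), 'ft_torque': array([-0.00379749,  0.03311453,  0.00134886]), 'gripper_force': 0.0, 'grip_width': 1.0000529388796346}
```

View pics/top0.png

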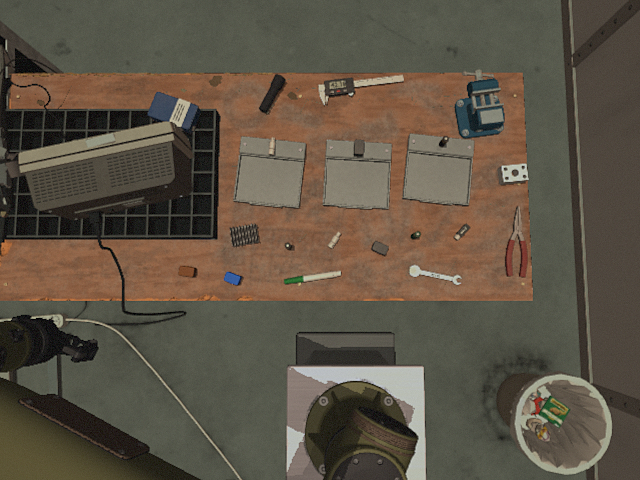

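View pics/scene0.png

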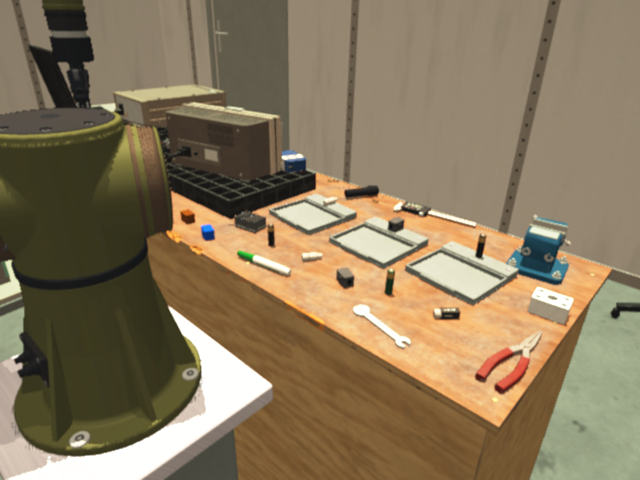

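The top view shows the left tray at (270,178) with the coax sample, the middle tray at (357,180) with the ferrite and the right tray at (438,175) with the cell. The loose parts are at about (289,246) black cell, (334,240) barrel, (380,248) core, (416,235) green cell and (462,231) boxed. I'll enlarge both views next.

```bash
python3 - <<'E'
import cv2
t=cv2.imread("pics/top0.png"); s=cv2.imread("pics/scene0.png")
cv2.imwrite("pics/topc.png",cv2.resize(t[130:290,225:485],None,fx=3,fy=3,interpolation=cv2.INTER_CUBIC))
cv2.imwrite("pics/scenec.png",cv2.resize(s[185:335,225:525],None,fx=2.6,fy=2.6,interpolation=cv2.INTER_CUBIC))
E
```

```text
(no output)
```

View pics/topc.png

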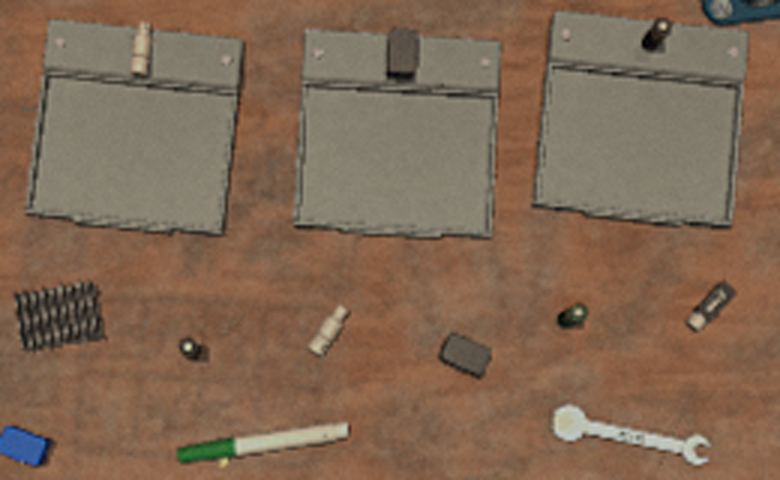

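View pics/scenec.png

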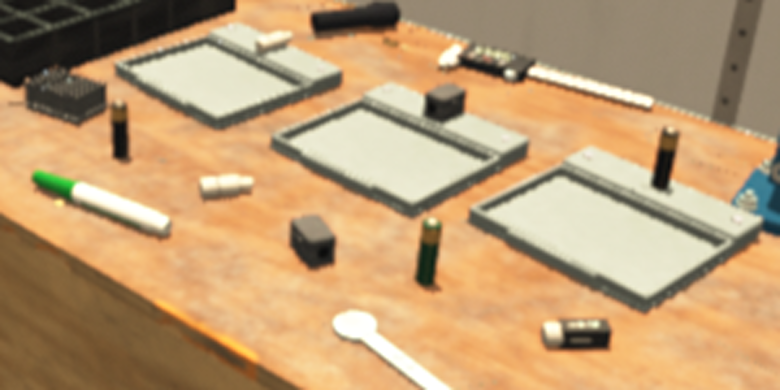

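The crops are clear. In topc the cell tops are at (188,348) black and (580,311) green, the barrel at (329,330), the core at (465,355) and the boxed adapter at (711,306). The tray rim corners can be read in both crops, so I'll triangulate.

```bash
cat >h.py <<'E'
import numpy as np, cv2
from bench import ctrl, imaging
def P(cal):
    return cal["intrinsics"]@np.diag([1,-1,-1])@cal["extrinsics"][:3]
def tri(Pa,a,Pb,b):
    X=cv2.triangulatePoints(Pa,Pb,np.float64(a),np.float64(b))[:,0]; X=X[:3]/X[3]
    r=[np.linalg.norm((p@np.r_[X,1])[:2]/(p@np.r_[X,1])[2]-q) for p,q in((Pa,a),(Pb,b))]
    return X,max(r)
def at_z(p,px,z):
    A=np.c_[p[:,0],p[:,1],-np.r_[px,1]]; return np.linalg.solve(A,-(p[:,2]*z+p[:,3]))[:2]
def tc(u): return (np.array(u)+.5)/3-.5+[225,130]
def sc(u): return (np.array(u)+.5)/2.6-.5+[225,185]
E
python3 - <<'E'
from h import *
np.set_printoptions(precision=4,suppress=True)
T=P(imaging.get_calibration("top"));S=P(imaging.get_calibration("scene"))
for n,a,b in [("black top",(188,348),(119,102)),("green top",(580,311),(431,221)),("barrel",(329,330),(227,186)),("core",(465,354),(313,228)),("boxed",(711,306),(577,334)),
 ("L BR",(224,233),(217,123)),("L BL",(28,213),(118,67)),("M BR",(491,237),(414,210)),("M BL",(294,226),(273,140)),("R BR",(731,226),(645,302)),("R BL",(535,206),(471,211))]:
    print(n,*tri(T,tc(a),S,sc(b)))
print("z assumed")
for n,a,z in [("black top",(188,348),.05),("green top",(580,311),.05),("barrelA",(342,312),.0075),("barrelB",(316,349),.0075),("boxA",(725,288),.0075),("boxB",(695,325),.0075),
 ("core1",(452,334),.023),("core2",(491,349),.023),("core3",(481,376),.012),("core4",(441,358),.012),("corec",(466,354),.02)]: print(n,at_z(T,tc(a),z))
for n,c in dict(L=[(48,73),(240,97),(224,233),(28,213)],M=[(303,83),(498,95),(491,237),(294,226)],R=[(553,66),(745,84),(731,226),(535,206)]).items():
    q=np.array([at_z(T,tc(a),.014) for a in c]); d=q[0]+q[1]-q[2]-q[3]; e=q[0]+q[3]-q[1]-q[2]
    print(n,q.mean(0),"yaw",np.degrees(np.arctan2(d[1],d[0])),np.degrees(np.arctan2(-e[0],e[1])),np.linalg.norm(d)/2,np.linalg.norm(e)/2)
E
```

```text
black top [0.4256 0.1548 0.0528] 0.8168358894350418
green top [ 0.4523 -0.143   0.0525] 0.5936061808615699
barrel [0.4431 0.0468 0.009 ] 0.7469930243011941
core [ 0.4229 -0.0591  0.0234] 0.8632290891502974
boxed [ 0.4616 -0.2553  0.0091] 0.631813138105609
L BR [0.5198 0.1308 0.0097] 0.08343755795543847
L BL [0.5375 0.2857 0.0102] 1.1123146636199308
M BR [ 0.5173 -0.0824  0.0094] 0.9560058370861833
M BL [0.5266 0.0738 0.0108] 1.22333432115723
R BR [ 0.525  -0.2721  0.0117] 0.3372596979843712
R BL [ 0.5418 -0.1177  0.0128] 1.2013470952346823
z assumed
black top [0.4249 0.1559]
green top [ 0.453 -0.144]
barrelA [0.4568 0.0372]
barrelB [0.4274 0.0579]
boxA [ 0.4757 -0.2666]
boxB [ 0.4462 -0.2419]
core1 [ 0.4378 -0.0483]
core2 [ 0.4261 -0.0786]
core3 [ 0.4057 -0.0717]
core4 [ 0.4199 -0.0404]
corec [ 0.4224 -0.0593]
L [0.5831 0.202 ] yaw -6.667460659286968 -6.626016351958006 0.11257048746821996 0.15589689766547954
M [ 0.5778 -0.0064] yaw -3.5657719057095334 -3.468681118627681 0.11554825274505767 0.15631969393390455
R [ 0.5896 -0.2014] yaw -7.740012797364533 -5.756077127833687 0.11536513050075278 0.15499626748952153
```

```bash
cat >>h.py <<'E'
from scipy.spatial.transform import Rotation as R
def plan(x,y,z,yaw):
    """turn+dz first, then dx,dy in tool axes (cm, deg); yaw = world angle of the closing line"""
    s=ctrl.state(); r=R.from_quat(s["ee_rot"],scalar_first=True); yv=r.as_matrix()[:,1]
    az=-(yaw-np.degrees(np.arctan2(yv[1],yv[0]))); az=(az+90)%180-90
    d=(r*R.from_euler("z",az,degrees=True)).inv().apply(np.array([x,y,z])-s["position"])*100
    tilt=np.degrees(np.arccos(-r.as_matrix()[2,2]))
    print("t %.2f pos %s yaw %.1f tilt %.2f | az %.1f dxyz %s"%(s["t"],s["position"].round(4),np.degrees(np.arctan2(yv[1],yv[0])),tilt,az,d.round(2)), "w %.3f F %s"%(s["grip_width"],s["ft_force"].round(1)),"j",s["joint_pos"].round(2))
E
python3 -c "from h import *;plan(.425,.1555,.15,60)"
```

```text
t 0.10 pos [0.2421 0.5484 0.2305] yaw 66.2 tilt 0.09 | az 6.2 dxyz [-35.48 -24.87   8.1 ] w 1.000 F [ 0.1 -0.2 -0.1] j [ 1.15  0.31 -0.05  1.21 -0.    1.57]
```

move_arm:
  rows:
    - [0,0,0,0,0,6]
    - [-2.2,-1.55,0.5,0,0,0]
    - [-2.2,-1.55,0.5,0,0,0]
    - [-2.2,-1.55,0.5,0,0,0]
    - [-2.2,-1.55,0.5,0,0,0]
    - [-2.2,-1.55,0.5,0,0,0]
    - [-2.2,-1.55,0.5,0,0,0]
    - [-2.2,-1.55,0.5,0,0,0]
    - [-2.2,-1.55,0.5,0,0,0]
    - [-2.2,-1.55,0.5,0,0,0]
    - [-2.2,-1.55,0.5,0,0,0]
    - [-2.2,-1.55,0.5,0,0,0]
    - [-2.2,-1.55,0.5,0,0,0]
    - [-2.2,-1.55,0.5,0,0,0]
    - [-2.2,-1.55,0.5,0,0,0]
    - [-2.2,-1.55,0.5,0,0,0]
    - [-2.2,-1.55,0.5,0,0,0]
    - [0,0,0,0,0,0]
    - [0,0,0,0,0,0]
  grip: 0
  newtons: 40

```text
t: 1.68
position: [0.4242, 0.1576, 0.1508]
ee_rot: [-0.001, 0.259, 0.966, -0.0]
ft_force: [0.5, 0.3, -0.1]
grip_width: 0.501
gripper_force: 0.0
```

```bash
python3 - <<'E'
from h import *
plan(.425,.1555,.15,60)
c=imaging.get_calibration("wrist");im=imaging.get_image("wrist");cv2.imwrite("pics/w1.png",im[:,:,::-1])
for X in [(.425,.1555,.05),(.425,.1555,0)]: q=P(c)@np.r_[X,1];print(q[:2]/q[2])
E
```

```text
t 1.68 pos [0.4242 0.1576 0.1508] yaw 60.0 tilt 0.07 | az 0.0 dxyz [-0.17 -0.15  0.08] w 0.501 F [ 0.5  0.3 -0.1] j [ 0.36  0.09 -0.51  0.97  0.    0.88]
[320.11565248 247.03536315]
[320.72085684 230.73583652]
```

View pics/w1.png

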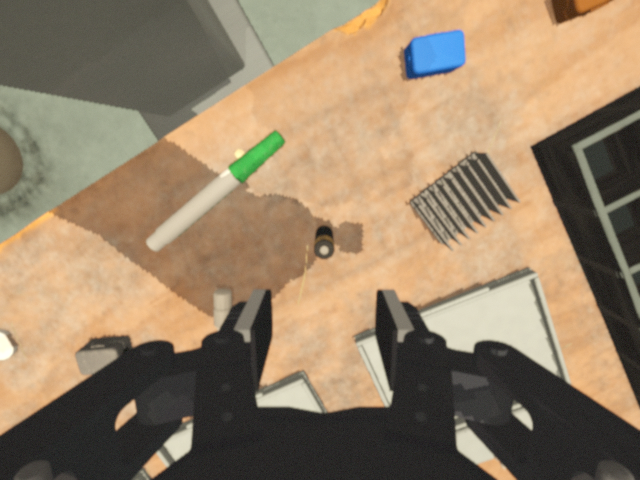

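The wrist view shows the black cell's top at about (324,250), against a prediction of (320,247), so it is a few mm off. I'll refine it at z = 0.05.

```bash
python3 - <<'E'
from h import *
p=P(imaging.get_calibration("wrist"))
print(at_z(p,(324,250),.05),at_z(p,(324,232),0))
plan(*at_z(p,(324,250),.05),.012,60)
E
```

```text
[0.42816896 0.15761619] [0.42726995 0.15817907]
t 1.73 pos [0.4241 0.1585 0.1511] yaw 60.1 tilt 0.05 | az 0.1 dxyz [-0.41  0.13 13.91] w 0.498 F [ 0.8 -0.7 -0.1] j [ 0.36  0.09 -0.51  0.97  0.    0.88]
```

move_arm:
  rows:
    - [-0.3,0,0,0,0,0]
    - [0,0,2,0,0,0]
    - [0,0,2,0,0,0]
    - [0,0,2,0,0,0]
    - [0,0,2,0,0,0]
    - [0,0,2,0,0,0]
    - [0,0,2,0,0,0]
    - [0,0,1,0,0,0]
    - [0,0,0.9,0,0,0]
    - [0,0,0,0,0,0]

```text
t: 2.57
position: [0.426, 0.1574, 0.0112]
ee_rot: [-0.001, 0.257, 0.966, -0.001]
ft_force: [-1.2, -0.2, 0.7]
grip_width: 0.501
gripper_force: 0.0
```

move_arm:
  rows:
    - [0,0,0,0,0,0]
    - [0,0,0,0,0,0]
    - [0,0,0,0,0,0]
    - [0,0,0,0,0,0]
    - [0,0,0,0,0,0]
    - [0,0,0,0,0,0]
    - [0,0,0,0,0,0]
    - [0,0,0,0,0,0]
  grip: 1

```text
t: 3.23
position: [0.428, 0.1576, 0.0133]
ee_rot: [0.001, 0.257, 0.966, 0.001]
ft_force: [-0.2, 1.0, 5.9]
grip_width: 0.16
gripper_force: 39.3
```

move_arm:
  rows:
    - [0,0,-1,0,0,0]
    - [0,0,-2,0,0,0]
    - [0,0,-2,0,0,0]
    - [0,0,-2,0,0,0]
    - [0,0,-2,0,0,0]
    - [0,0,-2,0,0,0]
    - [0,0,0,0,0,0]

```text
t: 3.82
position: [0.4294, 0.1579, 0.1266]
ee_rot: [0.003, 0.257, 0.966, 0.002]
ft_force: [1.8, 0.4, 0.3]
grip_width: 0.154
gripper_force: 38.9
```

```bash
python3 -c "from h import *;plan(.593,-.1716,.12,60)"
```

```text
t 3.82 pos [0.4294 0.1579 0.1266] yaw 60.2 tilt 0.35 | az 0.2 dxyz [-30.64 -20.36   0.69] w 0.154 F [1.8 0.4 0.3] j [ 0.35  0.12 -0.55  0.9  -0.    0.87]
```

move_arm:
  rows:
    - [-2.04,-1.36,0,0,0,0]
    - [-2.04,-1.36,0,0,0,0]
    - [-2.04,-1.36,0,0,0,0]
    - [-2.04,-1.36,0,0,0,0]
    - [-2.04,-1.36,0,0,0,0]
    - [-2.04,-1.36,0,0,0,0]
    - [-2.04,-1.36,0,0,0,0]
    - [-2.04,-1.36,0,0,0,0]
    - [-2.04,-1.36,0,0,0,0]
    - [-2.04,-1.36,0,0,0,0]
    - [-2.04,-1.36,0,0,0,0]
    - [-2.04,-1.36,0,0,0,0]
    - [-2.04,-1.36,0,0,0,0]
    - [-2.04,-1.36,0,0,0,0]
    - [-2.04,-1.36,0,0,0,0]
    - [0,0,0,0,0,0]
    - [0,0,0,0,0,0]
    - [0,0,0,0,0,0]

```text
t: 5.32
position: [0.5902, -0.1717, 0.1218]
ee_rot: [-0.001, 0.258, 0.966, 0.0]
ft_force: [0.2, -0.1, -0.7]
grip_width: 0.156
gripper_force: 39.0
```

```bash
python3 -c "from h import *;plan(.593,-.1716,.0175,60)"
```

```text
t 5.32 pos [ 0.5902 -0.1717  0.1218] yaw 60.2 tilt 0.09 | az 0.2 dxyz [-0.25  0.15 10.43] w 0.156 F [ 0.2 -0.1 -0.7] j [-0.28  0.4  -0.17  0.99  0.    0.24]
```

move_arm:
  rows:
    - [0,0,2,0,0,0]
    - [0,0,2,0,0,0]
    - [0,0,2,0,0,0]
    - [0,0,2,0,0,0]
    - [0,0,1,0,0,0]
    - [0,0,0.5,0,0,0]
    - [0,0,0.5,0,0,0]
    - [0,0,0.2,0,0,0]
    - [0,0,0.1,0,0,0]
    - [0,0,0.1,0,0,0]
    - [0,0,0,0,0,0]
    - [0,0,0,0,0,0]

```text
t: 6.32
position: [0.5914, -0.1722, 0.0189]
ee_rot: [0.0, 0.257, 0.966, -0.0]
ft_force: [0.1, -0.5, -1.3]
grip_width: 0.156
gripper_force: 39.0
```

move_arm:
  rows:
    - [0,0,0.1,0,0,0]
    - [0,0,0.1,0,0,0]
    - [0,0,0,0,0,0]
    - [0,0,0,0,0,0]

```text
t: 6.65
position: [0.5915, -0.1722, 0.0173]
ee_rot: [0.001, 0.257, 0.966, -0.0]
ft_force: [-1.3, 0.4, 6.6]
grip_width: 0.157
gripper_force: 39.8
```

move_arm:
  rows:
    - [0,0,0,0,0,0]
    - [0,0,0,0,0,0]
    - [0,0,0,0,0,0]
    - [0,0,0,0,0,0]
    - [0,0,0,0,0,0]
    - [0,0,0,0,0,0]
  grip: 0

```text
t: 7.15
position: [0.5909, -0.172, 0.0161]
ee_rot: [-0.0, 0.257, 0.966, 0.0]
ft_force: [0.4, 0.6, -0.1]
grip_width: 0.499
gripper_force: 0.0
```

move_arm:
  rows:
    - [0,0,-1,0,0,0]
    - [0,0,-2,0,0,0]
    - [0,0,-2,0,0,0]
    - [0,0,-2,0,0,0]
    - [0,0,-2,0,0,0]
    - [0,0,-2,0,0,0]
    - [0,0,0,0,0,0]

```text
t: 7.73
position: [0.5938, -0.1728, 0.1316]
ee_rot: [0.004, 0.257, 0.966, -0.0]
ft_force: [0.9, 0.4, 0.1]
grip_width: 0.498
gripper_force: 0.0
```

```bash
python3 -c "from h import *;plan(.4525,-.1435,.13,60)"
```

```text
t 7.73 pos [ 0.5938 -0.1728  0.1316] yaw 60.2 tilt 0.41 | az 0.2 dxyz [13.7  -4.53  0.06] w 0.498 F [0.9 0.4 0.1] j [-0.28  0.4  -0.16  1.    0.    0.24]
```

move_arm:
  rows:
    - [2,-0.7,0,0,0,0]
    - [2,-0.7,0,0,0,0]
    - [2,-0.7,0,0,0,0]
    - [2,-0.7,0,0,0,0]
    - [2,-0.7,0,0,0,0]
    - [2,-0.6,0,0,0,0]
    - [1.5,-0.4,0,0,0,0]
    - [0,0,0,0,0,0]
    - [0,0,0,0,0,0]
    - [0,0,0,0,0,0]

```text
t: 8.57
position: [0.4526, -0.1442, 0.1267]
ee_rot: [0.001, 0.257, 0.966, -0.0]
ft_force: [0.5, -1.0, 0.0]
grip_width: 0.502
gripper_force: 0.0
```

```bash
python3 - <<'E'
from h import *
np.save("w2.npy",P(imaging.get_calibration("wrist")));im=imaging.get_image("wrist");cv2.imwrite("pics/w2.png",im[:,:,::-1])
plan(.4525,-.1435,.012,60)
E
```

```text
t 8.62 pos [ 0.4528 -0.1442  0.1267] yaw 60.2 tilt 0.09 | az 0.2 dxyz [ 0.08  0.04 11.47] w 0.505 F [ 1.1 -0.1  0. ] j [-0.31  0.15 -0.5   0.91  0.    0.21]
```

View pics/w2.png

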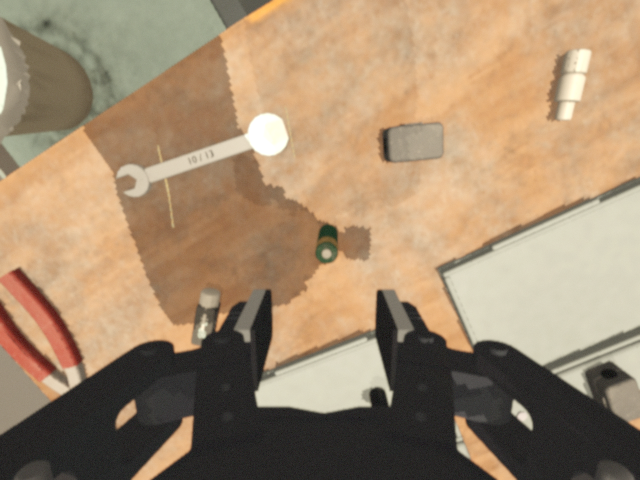

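The wrist view shows the green cell's top at (327,255) with its base at about (327,233). The core's top face runs (388–443, 123–160), with its corners at about (389,126), (442,123), (443,157) and (390,162). The barrel runs from (578,51) to (566,118) and the boxed adapter from (209,292) to (201,343).

```bash
python3 - <<'E'
from h import *
p=np.load("w2.npy")
for n,a,z in [("green",(327,255),.05),("greenbase",(327,233),0),("core",(416,142),.023),("c1",(389,126),.023),("c2",(442,123),.023),("c3",(443,157),.023),("c4",(390,162),.023),("barA",(578,51),.0075),("barB",(566,118),.0075),("boxA",(209,291),.0075),("boxB",(201,343),.0075)]: print(n,at_z(p,a,z))
plan(.4545,-.142,.012,60)
E
```

```text
green [ 0.45458413 -0.141689  ]
greenbase [ 0.45296274 -0.14023168]
core [ 0.42436594 -0.05822052]
c1 [ 0.40698237 -0.06879979]
c2 [ 0.42212576 -0.0387778 ]
c3 [ 0.44155971 -0.04713779]
c4 [ 0.42723254 -0.07846817]
barA [0.42728774 0.06035076]
barB [0.46239765 0.03943477]
boxA [ 0.44604584 -0.23986634]
boxB [ 0.4794765  -0.27054335]
t 8.62 pos [ 0.4528 -0.1442  0.1267] yaw 60.2 tilt 0.09 | az 0.2 dxyz [-0.02  0.27 11.47] w 0.505 F [ 1.1 -0.1  0. ] j [-0.31  0.15 -0.5   0.91  0.    0.21]
```

move_arm:
  rows:
    - [0,0.25,1,0,0,0]
    - [0,0,2,0,0,0]
    - [0,0,2,0,0,0]
    - [0,0,2,0,0,0]
    - [0,0,2,0,0,0]
    - [0,0,1.5,0,0,0]
    - [0,0,0.9,0,0,0]
    - [0,0,0,0,0,0]
    - [0,0,0,0,0,0]

```text
t: 9.37
position: [0.4527, -0.1416, 0.0118]
ee_rot: [-0.001, 0.257, 0.966, 0.0]
ft_force: [0.3, -0.2, 0.3]
grip_width: 0.502
gripper_force: 0.0
```

move_arm:
  rows:
    - [0,0,0,0,0,0]
    - [0,0,0,0,0,0]
    - [0,0,0,0,0,0]
    - [0,0,0,0,0,0]
    - [0,0,0,0,0,0]
    - [0,0,0,0,0,0]
    - [0,0,0,0,0,0]
    - [0,0,0,0,0,0]
  grip: 1

```text
t: 10.03
position: [0.4538, -0.142, 0.0132]
ee_rot: [0.001, 0.257, 0.966, -0.0]
ft_force: [-0.5, 0.1, 6.3]
grip_width: 0.157
gripper_force: 39.3
```

move_arm:
  rows:
    - [0,0,-1,0,0,0]
    - [0,0,-2,0,0,0]
    - [0,0,-2,0,0,0]
    - [0,0,-2,0,0,0]
    - [0,0,-2,0,0,0]
    - [0,0,-2,0,0,0]
    - [0,0,0,0,0,0]

```text
t: 10.62
position: [0.4549, -0.1424, 0.1264]
ee_rot: [0.003, 0.257, 0.966, -0.0]
ft_force: [-0.5, -0.1, -0.3]
grip_width: 0.155
gripper_force: 38.9
```

```bash
python3 -c "from h import *;plan(.586,-.235,.12,60)"
```

```text
t 10.62 pos [ 0.4549 -0.1424  0.1264] yaw 60.2 tilt 0.32 | az 0.2 dxyz [-15.98  -1.46   0.73] w 0.155 F [-0.5 -0.1 -0.3] j [-0.3   0.15 -0.51  0.91 -0.    0.22]
```

move_arm:
  rows:
    - [-2,-0.2,0,0,0,0]
    - [-2,-0.2,0,0,0,0]
    - [-2,-0.2,0,0,0,0]
    - [-2,-0.2,0,0,0,0]
    - [-2,-0.2,0,0,0,0]
    - [-2,-0.2,0,0,0,0]
    - [-2,-0.2,0,0,0,0]
    - [-2,-0.1,0,0,0,0]
    - [0,0,0,0,0,0]
    - [0,0,0,0,0,0]
    - [0,0,0,0,0,0]

```text
t: 11.53
position: [0.583, -0.2338, 0.1216]
ee_rot: [-0.001, 0.257, 0.966, 0.0]
ft_force: [0.1, -0.3, -0.7]
grip_width: 0.157
gripper_force: 38.9
```

```bash
python3 -c "from h import *;plan(.586,-.235,.0175,60)"
```

```text
t 11.53 pos [ 0.583  -0.2338  0.1216] yaw 60.2 tilt 0.12 | az 0.2 dxyz [-0.34  0.05 10.41] w 0.157 F [ 0.1 -0.3 -0.7] j [-0.38  0.43 -0.14  1.01  0.    0.14]
```

move_arm:
  rows:
    - [-0.3,0,2,0,0,0]
    - [0,0,2,0,0,0]
    - [0,0,2,0,0,0]
    - [0,0,2,0,0,0]
    - [0,0,1,0,0,0]
    - [0,0,0.5,0,0,0]
    - [0,0,0.5,0,0,0]
    - [0,0,0.2,0,0,0]
    - [0,0,0.1,0,0,0]
    - [0,0,0.1,0,0,0]
    - [0,0,0.1,0,0,0]
    - [0,0,0.1,0,0,0]
    - [0,0,0,0,0,0]

```text
t: 12.62
position: [0.5873, -0.2361, 0.0172]
ee_rot: [0.001, 0.257, 0.966, -0.0]
ft_force: [-0.7, 0.0, 3.2]
grip_width: 0.157
gripper_force: 39.4
```

move_arm:
  rows:
    - [0,0,0,0,0,0]
    - [0,0,0,0,0,0]
    - [0,0,0,0,0,0]
    - [0,0,0,0,0,0]
    - [0,0,0,0,0,0]
    - [0,0,0,0,0,0]
  grip: 0

```text
t: 13.12
position: [0.5866, -0.2358, 0.0162]
ee_rot: [-0.0, 0.257, 0.966, 0.0]
ft_force: [-0.2, -0.5, -0.2]
grip_width: 0.5
gripper_force: 0.0
```

move_arm:
  rows:
    - [0,0,-1,0,0,0]
    - [0,0,-2,0,0,0]
    - [0,0,-2,0,0,0]
    - [0,0,-2,0,0,0]
    - [0,0,-2,0,0,0]
    - [0,0,-2,0,0,0]
    - [0,0,0,0,0,0]

```text
t: 13.7
position: [0.5894, -0.2369, 0.1317]
ee_rot: [0.004, 0.257, 0.966, -0.0]
ft_force: [0.9, -0.2, 1.1]
grip_width: 0.5
gripper_force: 0.0
```

```bash
python3 -c "from h import *;plan(.4625,-.255,.1,48)"
```

```text
t 13.70 pos [ 0.5894 -0.2369  0.1317] yaw 60.2 tilt 0.41 | az 12.2 dxyz [ 8.24 -9.84  3.09] w 0.500 F [ 0.9 -0.2  1.1] j [-0.38  0.43 -0.12  1.02  0.    0.14]
```

move_arm:
  rows:
    - [0,0,0,0,0,6]
    - [0,0,0,0,0,6]
    - [2,-2.4,0,0,0,0]
    - [2,-2.4,0,0,0,0]
    - [2,-2.4,0,0,0,0]
    - [1.6,-2,0,0,0,0]
    - [0.5,-0.6,0,0,0,0]
    - [0,0,0,0,0,0]
    - [0,0,0,0,0,0]
    - [0,0,0,0,0,0]

```text
t: 14.53
position: [0.4625, -0.255, 0.1267]
ee_rot: [0.001, 0.357, 0.934, 0.0]
ft_force: [-0.8, 1.5, 0.7]
grip_width: 0.5
gripper_force: 0.0
```

```bash
python3 - <<'E'
from h import *
np.save("w3.npy",P(imaging.get_calibration("wrist")));im=imaging.get_image("wrist");cv2.imwrite("pics/w3.png",im[:,:,::-1])
plan(.4625,-.255,.004,48)
E
```

```text
t 14.58 pos [ 0.4625 -0.2549  0.1265] yaw 48.2 tilt 0.07 | az 0.2 dxyz [ 1.000e-02 -1.000e-02  1.225e+01] w 0.504 F [-0.2  0.6 -0.4] j [-0.5   0.25 -0.39  0.94  0.    0.23]
```

View pics/w3.png

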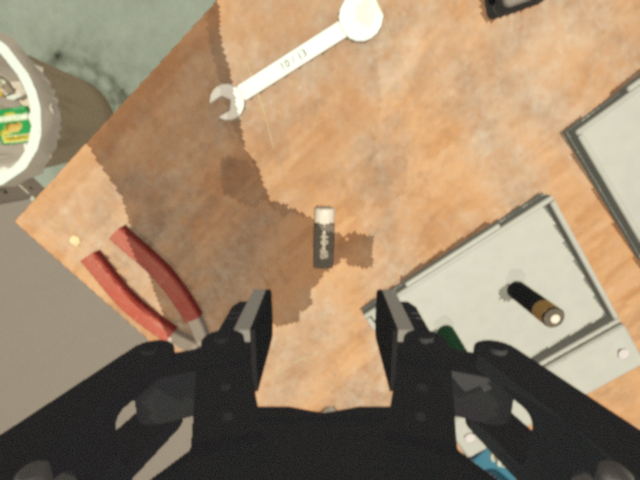

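The boxed adapter is upright in the image from (324,207) to (323,268), so it is aligned with the gripper. The black cell is standing in its tray.

```bash
python3 - <<'E'
from h import *
p=np.load("w3.npy"); m=at_z(p,(323.5,238),.0075); print(m, at_z(p,(324,207),.01),at_z(p,(323,268),.01)); plan(*m,.004,48)
E
```

```text
[ 0.46324425 -0.25423448] [ 0.44612892 -0.23843786] [ 0.47961089 -0.26938618]
t 14.58 pos [ 0.4625 -0.2549  0.1265] yaw 48.2 tilt 0.07 | az 0.2 dxyz [ 0.    0.1  12.25] w 0.504 F [-0.2  0.6 -0.4] j [-0.5   0.25 -0.39  0.94  0.    0.23]
```

move_arm:
  rows:
    - [0,0.1,2,0,0,0]
    - [0,0,2,0,0,0]
    - [0,0,2,0,0,0]
    - [0,0,2,0,0,0]
    - [0,0,2,0,0,0]
    - [0,0,1,0,0,0]
    - [0,0,0.5,0,0,0]
    - [0,0,0.5,0,0,0]
    - [0,0,0,0,0,0]
    - [0,0,0,0,0,0]

```text
t: 15.42
position: [0.4623, -0.2543, 0.0069]
ee_rot: [0.0, 0.357, 0.934, -0.0]
ft_force: [0.9, -0.3, 0.7]
grip_width: 0.499
gripper_force: 0.0
```

move_arm:
  rows:
    - [0,0,0,0,0,0]
    - [0,0,0,0,0,0]
    - [0,0,0,0,0,0]
    - [0,0,0,0,0,0]
    - [0,0,0,0,0,0]
    - [0,0,0,0,0,0]
    - [0,0,0,0,0,0]
    - [0,0,0,0,0,0]
  grip: 1

```text
t: 16.08
position: [0.4624, -0.2545, 0.0073]
ee_rot: [0.001, 0.357, 0.934, -0.0]
ft_force: [-1.3, 0.3, 6.1]
grip_width: 0.159
gripper_force: 40.1
```

move_arm:
  rows:
    - [0,0,-1,0,0,0]
    - [0,0,-2,0,0,0]
    - [0,0,-2,0,0,0]
    - [0,0,-2,0,0,0]
    - [0,0,-2,0,0,0]
    - [0,0,-2,0,0,0]
    - [0,0,0,0,0,0]

```text
t: 16.67
position: [0.464, -0.2554, 0.1209]
ee_rot: [0.003, 0.357, 0.934, -0.0]
ft_force: [1.3, -0.3, 0.2]
grip_width: 0.16
gripper_force: 39.4
```

```bash
python3 -c "from h import *;plan(.579,.167,.11,48)"
```

```text
t 16.67 pos [ 0.464  -0.2554  0.1209] yaw 48.2 tilt 0.37 | az 0.2 dxyz [19.72 39.09  1.02] w 0.160 F [ 1.3 -0.3  0.2] j [-0.5   0.25 -0.4   0.92  0.    0.23]
```

move_arm:
  rows:
    - [1.1,2.17,0,0,0,0]
    - [1.1,2.17,0,0,0,0]
    - [1.1,2.17,0,0,0,0]
    - [1.1,2.17,0,0,0,0]
    - [1.1,2.17,0,0,0,0]
    - [1.1,2.17,0,0,0,0]
    - [1.1,2.17,0,0,0,0]
    - [1.1,2.17,0,0,0,0]
    - [1.1,2.17,0,0,0,0]
    - [1.1,2.17,0,0,0,0]
    - [1.1,2.17,0,0,0,0]
    - [1.1,2.17,0,0,0,0]
    - [1.1,2.17,0,0,0,0]
    - [1.1,2.17,0,0,0,0]
    - [1.1,2.17,0,0,0,0]
    - [1.1,2.17,0,0,0,0]
    - [1.1,2.17,0,0,0,0]
    - [1.1,2.17,0,0,0,0]
    - [0,0,0,0,0,0]
    - [0,0,0,0,0,0]

```text
t: 18.33
position: [0.5743, 0.17, 0.1159]
ee_rot: [-0.0, 0.356, 0.934, -0.0]
ft_force: [-0.1, -0.1, -0.4]
grip_width: 0.157
gripper_force: 39.4
```

```bash
python3 -c "from h import *;plan(.579,.167,.0115,48)"
```

```text
t 18.33 pos [0.5743 0.17   0.1159] yaw 48.3 tilt 0.04 | az 0.3 dxyz [-0.55  0.1  10.44] w 0.157 F [-0.1 -0.1 -0.4] j [ 0.29  0.38 -0.22  0.97 -0.    1.02]
```

move_arm:
  rows:
    - [-0.4,0,2,0,0,0]
    - [0,0,2,0,0,0]
    - [0,0,2,0,0,0]
    - [0,0,2,0,0,0]
    - [0,0,1,0,0,0]
    - [0,0,0.5,0,0,0]
    - [0,0,0.5,0,0,0]
    - [0,0,0.2,0,0,0]
    - [0,0,0.1,0,0,0]
    - [0,0,0.1,0,0,0]
    - [0,0,0.1,0,0,0]
    - [0,0,0,0,0,0]
    - [0,0,0,0,0,0]

```text
t: 19.42
position: [0.5778, 0.1665, 0.0117]
ee_rot: [0.0, 0.357, 0.934, 0.0]
ft_force: [0.3, 0.2, -0.4]
grip_width: 0.156
gripper_force: 39.4
```

move_arm:
  rows:
    - [0,0,0.1,0,0,0]
    - [0,0,0,0,0,0]

```text
t: 19.58
position: [0.5779, 0.1665, 0.0113]
ee_rot: [0.0, 0.357, 0.934, 0.0]
ft_force: [-2.5, -1.1, 6.2]
grip_width: 0.156
gripper_force: 40.2
```

move_arm:
  rows:
    - [0,0,0,0,0,0]
    - [0,0,0,0,0,0]
    - [0,0,0,0,0,0]
    - [0,0,0,0,0,0]
    - [0,0,0,0,0,0]
    - [0,0,0,0,0,0]
  grip: 0

```text
t: 20.08
position: [0.5775, 0.1664, 0.0102]
ee_rot: [-0.0, 0.357, 0.934, -0.0]
ft_force: [-0.5, -0.1, 0.6]
grip_width: 0.504
gripper_force: 0.0
```

move_arm:
  rows:
    - [0,0,-1,0,0,0]
    - [0,0,-2,0,0,0]
    - [0,0,-2,0,0,0]
    - [0,0,-2,0,0,0]
    - [0,0,-2,0,0,0]
    - [0,0,-2,0,0,0]
    - [0,0,0,0,0,0]

```text
t: 20.67
position: [0.5803, 0.1672, 0.1255]
ee_rot: [0.003, 0.357, 0.934, 0.002]
ft_force: [1.1, -1.0, 0.3]
grip_width: 0.501
gripper_force: 0.0
```

```bash
python3 -c "from h import *;plan(.4445,.0495,.11,57)"
```

```text
t 20.67 pos [0.5803 0.1672 0.1255] yaw 48.2 tilt 0.40 | az -8.8 dxyz [  4.99 -17.27   1.43] w 0.501 F [ 1.1 -1.   0.3] j [ 0.28  0.37 -0.21  0.98 -0.    1.01]
```

move_arm:
  rows:
    - [0,0,0,0,0,-4.4]
    - [0,0,0,0,0,-4.4]
    - [0.7,-2.4,0,0,0,0]
    - [0.7,-2.4,0,0,0,0]
    - [0.7,-2.4,0,0,0,0]
    - [0.7,-2.4,0,0,0,0]
    - [0.7,-2.4,0,0,0,0]
    - [0.7,-2.4,0,0,0,0]
    - [0.6,-2.4,0,0,0,0]
    - [0.2,-0.4,0,0,0,0]
    - [0,0,0,0,0,0]
    - [0,0,0,0,0,0]
    - [0,0,0,0,0,0]

```text
t: 21.75
position: [0.4431, 0.0499, 0.1206]
ee_rot: [0.001, 0.284, 0.959, 0.0]
ft_force: [-0.1, 0.3, -0.3]
grip_width: 0.501
gripper_force: 0.0
```

```bash
python3 - <<'E'
from h import *
np.save("w4.npy",P(imaging.get_calibration("wrist")));im=imaging.get_image("wrist");cv2.imwrite("pics/w4.png",im[:,:,::-1])
plan(.4445,.0495,.006,57)
E
```

```text
t 21.80 pos [0.4431 0.05   0.1206] yaw 57.0 tilt 0.06 | az 0.0 dxyz [-0.14  0.03 11.46] w 0.497 F [ 0.9  0.1 -1. ] j [ 0.11  0.11 -0.57  0.89  0.    0.69]
```

View pics/w4.png

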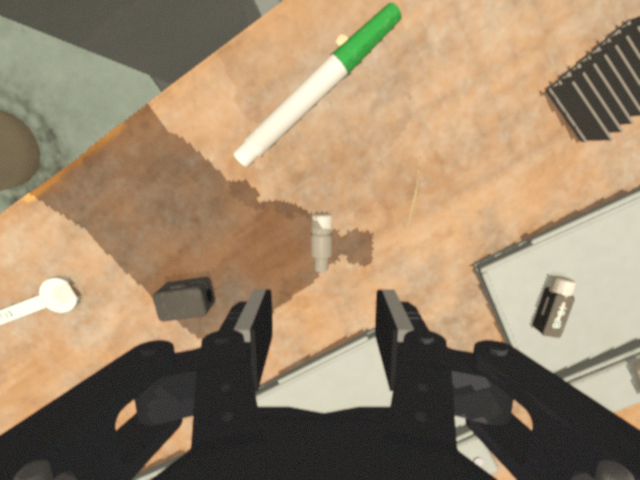

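The barrel is at (321,213) to (321,271), aligned with the gripper, with its thick part at about rows 213–255. The boxed adapter lies in its tray at (555,306).

```bash
python3 - <<'E'
from h import *
p=np.load("w4.npy"); m=at_z(p,(321,240),.0075); print(m,at_z(p,(321,213),.0075),at_z(p,(321,271),.0075)); plan(*m,.006,57)
E
```

```text
[0.442803   0.04929264] [0.4264112  0.05999501] [0.46244353 0.03646914]
t 21.80 pos [0.4431 0.05   0.1206] yaw 57.0 tilt 0.06 | az 0.0 dxyz [-1.000e-02 -8.000e-02  1.146e+01] w 0.497 F [ 0.9  0.1 -1. ] j [ 0.11  0.11 -0.57  0.89  0.    0.69]
```

move_arm:
  rows:
    - [0,-0.1,2,0,0,0]
    - [0,0,2,0,0,0]
    - [0,0,2,0,0,0]
    - [0,0,2,0,0,0]
    - [0,0,2,0,0,0]
    - [0,0,1,0,0,0]
    - [0,0,0.5,0,0,0]
    - [0,0,0.2,0,0,0]
    - [0,0,0,0,0,0]
    - [0,0,0,0,0,0]

```text
t: 22.63
position: [0.4422, 0.0488, 0.0038]
ee_rot: [0.0, 0.284, 0.959, 0.0]
ft_force: [-0.3, 0.5, -0.7]
grip_width: 0.499
gripper_force: 0.0
```

move_arm:
  rows:
    - [0,0,0,0,0,0]
    - [0,0,0,0,0,0]
    - [0,0,0,0,0,0]
    - [0,0,0,0,0,0]
    - [0,0,0,0,0,0]
    - [0,0,0,0,0,0]
    - [0,0,0,0,0,0]
    - [0,0,0,0,0,0]
  grip: 1

```text
t: 23.3
position: [0.4422, 0.0487, 0.0041]
ee_rot: [0.001, 0.284, 0.959, 0.0]
ft_force: [-0.0, -0.2, 6.0]
grip_width: 0.154
gripper_force: 40.5
```

move_arm:
  rows:
    - [0,0,-1,0,0,0]
    - [0,0,-2,0,0,0]
    - [0,0,-2,0,0,0]
    - [0,0,-2,0,0,0]
    - [0,0,-2,0,0,0]
    - [0,0,-2,0,0,0]
    - [0,0,0,0,0,0]

```text
t: 23.88
position: [0.4438, 0.0488, 0.1168]
ee_rot: [0.003, 0.284, 0.959, 0.001]
ft_force: [0.3, 0.0, 0.2]
grip_width: 0.148
gripper_force: 39.8
```

```bash
python3 -c "from h import *;plan(.586,.235,.11,57)"
```

```text
t 23.88 pos [0.4438 0.0488 0.1168] yaw 57.0 tilt 0.32 | az -0.0 dxyz [-1.78 23.36  0.77] w 0.148 F [0.3 0.  0.2] j [ 0.11  0.11 -0.58  0.88 -0.    0.69]
```

move_arm:
  rows:
    - [-0.2,2.3,0,0,0,0]
    - [-0.2,2.3,0,0,0,0]
    - [-0.2,2.3,0,0,0,0]
    - [-0.2,2.3,0,0,0,0]
    - [-0.2,2.3,0,0,0,0]
    - [-0.2,2.3,0,0,0,0]
    - [-0.2,2.3,0,0,0,0]
    - [-0.2,2.3,0,0,0,0]
    - [-0.2,2.3,0,0,0,0]
    - [-0.2,2.3,0,0,0,0]
    - [0,0.4,0,0,0,0]
    - [0,0,0,0,0,0]
    - [0,0,0,0,0,0]
    - [0,0,0,0,0,0]

```text
t: 25.05
position: [0.5846, 0.2329, 0.1127]
ee_rot: [-0.001, 0.284, 0.959, -0.001]
ft_force: [1.2, 1.2, 0.1]
grip_width: 0.151
gripper_force: 39.8
```

```bash
python3 -c "from h import *;plan(.586,.235,.0085,57)"
```

```text
t 25.05 pos [0.5846 0.2329 0.1127] yaw 57.0 tilt 0.10 | az -0.0 dxyz [-1.000e-02  2.700e-01  1.042e+01] w 0.151 F [1.2 1.2 0.1] j [ 0.38  0.44 -0.15  0.99 -0.    0.96]
```

move_arm:
  rows:
    - [0,0.2,2,0,0,0]
    - [0,0,2,0,0,0]
    - [0,0,2,0,0,0]
    - [0,0,2,0,0,0]
    - [0,0,1,0,0,0]
    - [0,0,0.5,0,0,0]
    - [0,0,0.5,0,0,0]
    - [0,0,0.2,0,0,0]
    - [0,0,0.1,0,0,0]
    - [0,0,0.1,0,0,0]
    - [0,0,0.1,0,0,0]
    - [0,0,0.1,0,0,0]
    - [0,0,0,0,0,0]

```text
t: 26.13
position: [0.5873, 0.2357, 0.0081]
ee_rot: [0.0, 0.284, 0.959, 0.0]
ft_force: [-0.4, 0.1, 2.0]
grip_width: 0.149
gripper_force: 40.1
```

move_arm:
  rows:
    - [0,0,0,0,0,0]
    - [0,0,0,0,0,0]
    - [0,0,0,0,0,0]
    - [0,0,0,0,0,0]
    - [0,0,0,0,0,0]
    - [0,0,0,0,0,0]
  grip: 0

```text
t: 26.63
position: [0.5867, 0.2355, 0.0072]
ee_rot: [-0.0, 0.284, 0.959, -0.0]
ft_force: [-0.1, -0.6, -0.5]
grip_width: 0.502
gripper_force: 0.0
```

move_arm:
  rows:
    - [0,0,-1,0,0,0]
    - [0,0,-2,0,0,0]
    - [0,0,-2,0,0,0]
    - [0,0,-2,0,0,0]
    - [0,0,-2,0,0,0]
    - [0,0,-2,0,0,0]
    - [0,0,0,0,0,0]

```text
t: 27.22
position: [0.5894, 0.2366, 0.1227]
ee_rot: [0.003, 0.284, 0.959, 0.002]
ft_force: [0.3, 0.4, 0.4]
grip_width: 0.498
gripper_force: 0.0
```

```bash
python3 -c "from h import *;plan(.424,-.0585,.11,-25)"
```

```text
t 27.22 pos [0.5894 0.2366 0.1227] yaw 57.0 tilt 0.41 | az 82.0 dxyz [-33.75  -2.52   1.08] w 0.498 F [0.3 0.4 0.4] j [ 0.38  0.43 -0.13  1.   -0.    0.96]
```

move_arm:
  rows:
    - [0,0,0,0,0,6.3]
    - [0,0,0,0,0,6.3]
    - [0,0,0,0,0,6.3]
    - [0,0,0,0,0,6.3]
    - [0,0,0,0,0,6.3]
    - [0,0,0,0,0,6.3]
    - [0,0,0,0,0,6.3]
    - [0,0,0,0,0,6.3]
    - [0,0,0,0,0,6.3]
    - [0,0,0,0,0,6.3]
    - [0,0,0,0,0,6.3]
    - [0,0,0,0,0,6.3]
    - [0,0,0,0,0,6.3]
    - [0,0,0,0,0,0]

```text
t: 28.38
position: [0.5866, 0.2355, 0.1174]
ee_rot: [-0.0, 0.844, 0.537, -0.0]
ft_force: [-0.4, -0.6, -0.4]
grip_width: 0.497
gripper_force: 0.0
```

move_arm:
  rows:
    - [-2.4,-0.2,0,0,0,0]
    - [-2.4,-0.2,0,0,0,0]
    - [-2.4,-0.2,0,0,0,0]
    - [-2.4,-0.2,0,0,0,0]
    - [-2.4,-0.2,0,0,0,0]
    - [-2.4,-0.2,0,0,0,0]
    - [-2.4,-0.2,0,0,0,0]
    - [-2.4,-0.2,0,0,0,0]
    - [-2.4,-0.2,0,0,0,0]
    - [-2.4,-0.2,0,0,0,0]
    - [-2.4,-0.2,0,0,0,0]
    - [-2.4,-0.2,0,0,0,0]
    - [-2.4,-0.1,0,0,0,0]
    - [-2.4,0,0,0,0,0]
    - [0,0,0,0,0,0]
    - [0,0,0,0,0,0]
    - [0,0,0,0,0,0]

```text
t: 29.8
position: [0.4229, -0.0585, 0.1176]
ee_rot: [0.0, 0.843, 0.538, 0.0]
ft_force: [0.2, 0.2, -0.4]
grip_width: 0.506
gripper_force: 0.0
```

```bash
python3 - <<'E'
from h import *
np.save("w5.npy",P(imaging.get_calibration("wrist")));im=imaging.get_image("wrist");cv2.imwrite("pics/w5.png",im[:,:,::-1])
plan(.424,-.0585,.006,-25)
E
```

```text
t 29.85 pos [ 0.423  -0.0582  0.1175] yaw -24.8 tilt 0.04 | az 0.2 dxyz [1.000e-02 1.000e-01 1.115e+01] w 0.502 F [-0.1  0.1  0.5] j [-0.14  0.07 -0.62  0.88  0.    1.87]
```

View pics/w5.png

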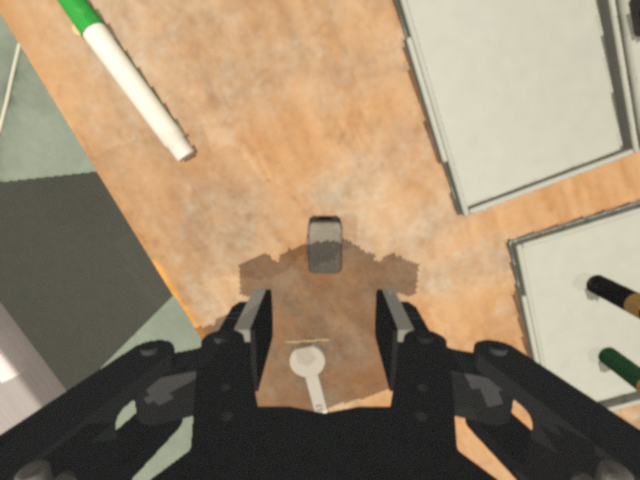

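The core's top face spans about (308–342, 221–273) and is aligned with the gripper. Both cells are standing in the right tray.

```bash
python3 - <<'E'
from h import *
p=np.load("w5.npy"); m=at_z(p,(325,247),.023); print(m); plan(*m,.006,-25)
E
```

```text
[ 0.42486559 -0.05789584]
t 29.85 pos [ 0.423  -0.0582  0.1175] yaw -24.8 tilt 0.04 | az 0.2 dxyz [ 0.1   0.15 11.15] w 0.502 F [-0.1  0.1  0.5] j [-0.14  0.07 -0.62  0.88  0.    1.87]
```

move_arm:
  rows:
    - [0.1,0.1,2,0,0,0]
    - [0,0,2,0,0,0]
    - [0,0,2,0,0,0]
    - [0,0,2,0,0,0]
    - [0,0,2,0,0,0]
    - [0,0,0.8,0,0,0]
    - [0,0,0.4,0,0,0]
    - [0,0,0,0,0,0]
    - [0,0,0,0,0,0]

```text
t: 30.6
position: [0.4245, -0.0579, 0.0059]
ee_rot: [0.0, 0.843, 0.538, 0.0]
ft_force: [-0.3, -0.2, 0.3]
grip_width: 0.502
gripper_force: 0.0
```

move_arm:
  rows:
    - [0,0,0,0,0,0]
    - [0,0,0,0,0,0]
    - [0,0,0,0,0,0]
    - [0,0,0,0,0,0]
    - [0,0,0,0,0,0]
    - [0,0,0,0,0,0]
    - [0,0,0,0,0,0]
  grip: 1

```text
t: 31.18
position: [0.425, -0.0583, 0.0064]
ee_rot: [0.001, 0.843, 0.538, 0.001]
ft_force: [-0.5, 0.3, 6.5]
grip_width: 0.257
gripper_force: 39.9
```

move_arm:
  rows:
    - [0,0,-1,0,0,0]
    - [0,0,-2,0,0,0]
    - [0,0,-2,0,0,0]
    - [0,0,-2,0,0,0]
    - [0,0,-2,0,0,0]
    - [0,0,-2,0,0,0]
    - [0,0,0,0,0,0]

```text
t: 31.77
position: [0.4265, -0.0586, 0.1192]
ee_rot: [0.002, 0.843, 0.538, 0.002]
ft_force: [1.4, -0.2, 0.1]
grip_width: 0.258
gripper_force: 39.4
```

```bash
python3 -c "from h import *;plan(.576,-.006,.11,-25)"
```

```text
t 31.77 pos [ 0.4265 -0.0586  0.1192] yaw -24.9 tilt 0.37 | az 0.1 dxyz [11.09 11.32  1.01] w 0.258 F [ 1.4 -0.2  0.1] j [-0.14  0.07 -0.61  0.88 -0.    1.87]
```

move_arm:
  rows:
    - [1.6,1.6,0,0,0,0]
    - [1.6,1.6,0,0,0,0]
    - [1.6,1.6,0,0,0,0]
    - [1.6,1.6,0,0,0,0]
    - [1.6,1.6,0,0,0,0]
    - [1.6,1.6,0,0,0,0]
    - [1.5,1.7,0,0,0,0]
    - [0,0.2,0,0,0,0]
    - [0,0,0,0,0,0]
    - [0,0,0,0,0,0]

```text
t: 32.6
position: [0.5738, -0.0061, 0.1146]
ee_rot: [-0.0, 0.843, 0.538, -0.001]
ft_force: [-0.8, 0.4, 0.4]
grip_width: 0.259
gripper_force: 39.4
```

```bash
python3 -c "from h import *;plan(.576,-.006,.0105,-25)"
```

```text
t 32.60 pos [ 0.5738 -0.0061  0.1146] yaw -24.9 tilt 0.10 | az 0.1 dxyz [ 0.12  0.21 10.41] w 0.259 F [-0.8  0.4  0.4] j [-0.01  0.34 -0.29  0.95 -0.    2.  ]
```

move_arm:
  rows:
    - [0,0,2,0,0,0]
    - [0,0,2,0,0,0]
    - [0,0,2,0,0,0]
    - [0,0,2,0,0,0]
    - [0,0,1,0,0,0]
    - [0,0,0.5,0,0,0]
    - [0,0,0.5,0,0,0]
    - [0,0,0.2,0,0,0]
    - [0,0,0.1,0,0,0]
    - [0,0,0.1,0,0,0]
    - [0,0,0.1,0,0,0]
    - [0,0,0.1,0,0,0]
    - [0,0,0,0,0,0]

```text
t: 33.68
position: [0.5755, -0.006, 0.0104]
ee_rot: [0.0, 0.843, 0.538, 0.001]
ft_force: [-1.7, -0.1, 6.2]
grip_width: 0.258
gripper_force: 40.1
```

move_arm:
  rows:
    - [0,0,0,0,0,0]
    - [0,0,0,0,0,0]
    - [0,0,0,0,0,0]
    - [0,0,0,0,0,0]
    - [0,0,0,0,0,0]
    - [0,0,0,0,0,0]
  grip: 0

```text
t: 34.18
position: [0.5748, -0.0059, 0.0092]
ee_rot: [-0.0, 0.843, 0.538, -0.0]
ft_force: [-0.4, 0.4, -0.1]
grip_width: 0.503
gripper_force: 0.0
```

move_arm:
  rows:
    - [0,0,-1,0,0,0]
    - [0,0,-2,0,0,0]
    - [0,0,-2,0,0,0]
    - [0,0,-2,0,0,0]
    - [0,0,-2,0,0,0]
    - [0,0,-2,0,0,0]
    - [0,0,-2,0,0,0]
    - [0,0,-2,0,0,0]
    - [0,0,0,0,0,0]

```text
t: 34.93
position: [0.5775, -0.006, 0.1644]
ee_rot: [0.002, 0.843, 0.538, 0.003]
ft_force: [1.0, -0.2, 1.9]
grip_width: 0.501
gripper_force: 0.0
```

move_arm:
  rows:
    - [2,-1,0,0,0,0]
    - [2,-1,0,0,0,0]
    - [2,-1,0,0,0,0]
    - [2,-1,0,0,0,0]
    - [-1,-2,0,0,0,0]
    - [-1,-2,0,0,0,0]
    - [-1,-2,0,0,0,0]
    - [-1,-2,0,0,0,0]
    - [-1,-2,0,0,0,0]
    - [0,0,0,0,0,0]
    - [0,0,0,0,0,0]
    - [0,0,0,0,0,0]

```text
t: 35.93
position: [0.4614, 0.0804, 0.1598]
ee_rot: [0.0, 0.843, 0.538, 0.001]
ft_force: [0.7, 1.0, -0.2]
grip_width: 0.502
gripper_force: 0.0
```

```bash
python3 - <<'E'
from h import *
a=imaging.get_image("top")[130:290,225:485,::-1];b=imaging.get_image("scene")[185:335,225:525,::-1]
cv2.imwrite("pics/endt.png",cv2.resize(a,None,fx=3,fy=3,interpolation=cv2.INTER_CUBIC));cv2.imwrite("pics/ends.png",cv2.resize(b,None,fx=2.6,fy=2.6,interpolation=cv2.INTER_CUBIC))
E
```

```text
(no output)
```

View pics/endt.png

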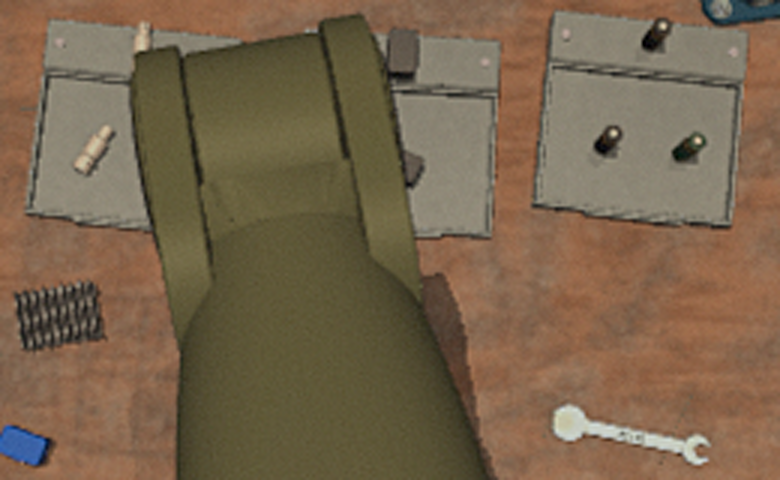

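View pics/ends.png

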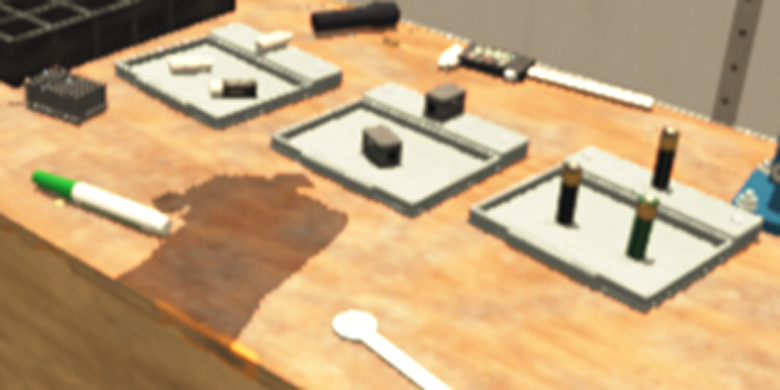

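All five parts are in their trays. In the scene view the barrel is at (190,67), the boxed adapter at (234,88), the core flat at (382,146), and the cells upright at (568,192) and (643,228). The heatsink hasn't moved, so I'm handing in.

```bash
python3 -c "from bench import ctrl;print(ctrl.job_done())"
```

```text
the job is handed in; nothing more can be done
None
```

I sorted all five parts into the trays with their samples and handed the job in at about 36 s; the final pictures show the core flat, the cells upright, the adapters lying and the heatsink where it was, but no verdict came back.

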